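# Close the dishwasher-tablet box and tuck its lid under the lip

## Robot

A 6-joint arm with a two-finger parallel gripper is mounted at the origin on the work surface. World frame = base frame: x ahead of the robot, y to its left, z up, the work surface at z = 0. Lengths are in m, angles in rad, forces in N, time in s.
With the tool pointing down it reaches from about 0.375 to 0.9 m from the base axis. Payload 3.1 kg.
Tool frame: the origin (TCP) lies midway between the tips of the shut fingers; the grasp point (between the pads) lies 19 mm behind it; z points along the fingers, y is the line along which they close (so a half turn about z gives the same grasp; the last joint's range is limited). The gripper opens to 87 mm and grips with 3 to 60 N. Pads are 19 mm wide; open, the fingers measure 117 mm over their backs; the gripper's body (75 mm by 190 mm) begins 51 mm behind the grasp point.
Start: joints at [1.065, 0.527, 1.433, -0, 1.181, -0.178], TCP at [0.201, 0.592, 0.223] pointing down, gripper open.
Joint ranges: [-3.08, 3.08], [-0.75, 2.2], [0.22, 2.44], [-1.43, 4.57], [0, 2.65], [-2.85, 2.85]. Speed limits (rad/s): [2.79, 2.79, 3.14, 3.14, 3.14, 3.14].

## Interface

Orientations are given as a unit quaternion [x, y, z, w].
In Python, from rig import status, imaging, order gives the robot as it stands.
- The arm moves only by the tool arm_command, never from a script. Its argument "deltas" is one flat list of numbers, 5 for each row, row after row: the opening, from -1 (shut) to 1 (fully open), so that 0 is half open, then the shift along the tool's x, y, z in m, then the turn about the tool's z in rad. In form: [gripper, tx, ty, tz, roll, gripper, tx, ty, tz, roll, ...]. A call has 1 to 12 rows; each row shifts and turns the commanded pose from where the row before left it, along the tool's axes as they then stand; what a row does not reach is not made up. A row lasts 1/8 s, in which the tool goes at most 62.5 mm and 10.7 degrees, less where a joint would pass 70% of its speed; a pose out of reach is approached as far as the arm can. A call with a gripper value outside its range is refused whole. The fingers move at their own pace and stop on an object; "newtons" is the grip in N (left out, the last holds). Time passes only in rows, so rows that do not move let the fingers close. It gives the time, the measured TCP pose, the force, the opening and the grip force at its end, in the units of the state.
- status.get_obs(): the state, without advancing time (a new reading comes with each control period).
- imaging.camera(name): name is "scene" or "top" or "wrist"; returns (picture, depth): 420x560x3 uint8, red, green, blue; 420x560 float32, m along the optical axis (not along the pixel's ray), 0 where there is no reading.
- imaging.camera_params(name): a dict with "intrinsics" (3x3 intrinsics, pixels), "camera_from_world" (4x4, takes a point from world to camera coordinates). Camera axes: x right, y up, looking along -z (the intrinsics and any distortion apply to the point x, -y, -z); pixel columns grow to the right and rows downward; lengths in m; the calibration is good to about 2 mm. A picture is of the moment at which its call begins: read the wrist's pose just before it. camera_params takes no time and is no camera call; for the wrist camera it gives the pose at the moment of the call.
- order.hand_in(): hands the job in; it is judged then, once.
The state is a dict: "time": time; "q": joint angles; "joint_velocities": joint speeds; "joint_torque": joint torques, N m; "position": TCP position; "tool_rot": TCP orientation; "ft_force": force on the tool from outside, world axes, zero at the start; "moment": the same for the moment, N m; "grip_width": finger opening in m; "grip_force": force on a finger pad.
Only numpy, scipy, OpenCV 4.12 (cv2) and the standard library are available. Lean on these libraries where they do the work, as an engineer would, in place of code of your own. Each camera call takes 0.05 s, during which the arm holds its last target. There are 200 camera calls.

## Task

Close the blue box of dishwasher tablets on the kitchen counter: with the fingertips, fold its standing white lid down flat, then, keeping it pressed down against its spring, push it along by its black rib until its free edge is tucked fully home beneath the yellow lip and stays shut by itself. Only push and press: do not lift the box or shove it about, leave the mug, spice jar and soap bottle where they stand, and finish with the hand clear.

Things in the scene. Friction and masses are not known exactly. Their poses are not given: they have to be found in the camera images.
- tub: Loose blue open-topped box of dishwasher tablets, 150 (x) x 120 (y) x 70 mm high, 1.5 to 2.2 kg, standing on the counter. Origin at the centre of its underside, z up. Its -x side (roughly towards the robot) carries the yellow retaining lip; the lid is hinged at its +x side. It slides if pushed sideways with more than about 9 N.
- lid (a joint): Fold angle of the white lid (rad): 0 = flat and shut (level), about 1.57 = standing upright, more = leaning back over the box's +x side, stop at 2.1. A spring (0.15 N m/rad, rest angle 1.6) with some friction (0.05 N m) swings it back up to about 1.2 when let go untucked: holding it flat takes 3 to 4 N pressed at the rib. Tucked and let go it rests up against the lip at about 0.06.
- lid_slide (a joint): How far the lid and its hinge pin have slid in their slotted hinge, in the box's -x direction, towards the lip (m): 0 to 0.023 stop. Needs about 4 N to move and stays where left. At 0 the lid's free edge falls 10 mm clear of the lip; at 0.023 it lies 13 mm beneath it. It starts at 0 to 0.003 and must stay below about 0.009 while the lid folds down, or the edge lands on top of the lip.
- lid_hinge (a point): Point on the hinge axis (along the box's y), middle of its length, 72 mm above the box's underside; at box x = +66 mm minus the slide value. It moves with the slide; its axes turn with the lid: x points from the free edge to the hinge, z out of the lid's outer face (up when shut).
- lid_rib (a point): Middle of the top of the black rib on the lid's outer face: 80 mm from the hinge axis, 11 mm outward of the lid's mid-plane. The rib is 6 mm thick, 80 mm long (along the box's y) and stands 9 mm proud of the face; push it from its hinge side. The lid is a white plate 111 mm from hinge axis to free edge, 108 mm wide, 4 mm thick (outer face 2 mm from the mid-plane); its outer face looks up when shut and to the box's +x when upright.
- lid_edge (a point): Middle of the lid's free edge, 111 mm from the hinge axis, at mid-thickness.
- lip (a point): Middle of the inner edge of the yellow retaining lip, on its underside: box x = -55 mm, 80 mm above the box's underside. The lip is 120 mm long, reaches 20 mm inward from the box's -x face, is 4 mm thick; the gap below it is 10 mm high (70 to 80 mm), for the 4 mm lid.
- mug: White mug, loose, 76 mm across, 85 mm high, handle to its +y. Origin at the centre of its underside. Leave alone.
- spice_jar: Amber spice jar with red cap, loose, 44 mm across, 100 mm high. Origin at the centre of its underside. Leave alone.
- soap: Green soap bottle with black cap, loose, 56 mm across, 140 mm high. Origin at the centre of its underside. Leave alone.
Not all that is in view belongs to the job. Of the things shaped like the tub, the blue one is meant.

How it is judged:
By the outcome, as a careful person would: the job done as asked, in the order asked, and still so for the second after the job is handed in, with the robot touching nothing.
It also fails if it takes over 48 s, if anything falls off the work surface, if the arm or the gripper's body presses on something with over 40 N, if the wrist force passes 120 N, or if a joint passes its speed limit or range.

## Working session

There is one attempt and no reset: what is moved stays moved. The work goes in short steps, Python scripts to look and compute and a tool call to move; the robot and the scene stay as the last step left them, time stands still between calls to the robot, and variables do not carry over. Pictures are saved under pics/ and viewed, at most 10 in all, crops included, and the job is handed in when it is done.

Besides the shell and the picture viewer there is one more tool, called after "Request:" in YAML: its name, and indented under it one key for each argument. arm_command: Moves the arm, as the interface text tells. Its arguments: {"type":"object","properties":{"deltas":{"type":"array"},"newtons":{"type":"number"}},"required":["deltas"]}

```bash
mkdir -p pics; ls
python3 - <<'E'
from rig import status, imaging
import cv2, numpy as np
print(status.get_obs())
a,d=imaging.camera("scene"); b,e=imaging.camera("top")
np.savez("v0.npz",a=a,d=d,b=b,e=e)
cv2.imwrite("pics/s0.png",a[...,::-1]); cv2.imwrite("pics/t0.png",b[...,::-1])
for n in("scene","top"): print(imaging.camera_params(n))
E
```

```text
pics
{'time': 0.0, 'q': array([ 1.06451203e+00,  5.28449813e-01,  1.43387408e+00, -3.51152246e-05,
        1.18136128e+00, -1.78502254e-01]), 'joint_velocities': array([-0.00126249,  0.00013278, -0.00190286, -0.00027441,  0.00018901,
       -0.00014308]), 'joint_torque': array([-1.07222811e-03, -4.40037954e+01, -1.76596802e+01,  6.33649249e-02,
        5.80900535e-02, -1.55039261e-04]), 'position': array([0.20084876, 0.59110023, 0.22159063]), 'tool_rot': array([ 1.63151629e-01,  9.86600452e-01, -9.90980142e-04, -3.35980450e-04]), 'ft_force': array([ 0.81320498, -0.42908077, -0.03390767]), 'moment': array([-0.04721065,  0.01952144, -0.00225696]), 'grip_force': 0.0, 'grip_width': 0.08669996107218264}
{'intrinsics': array([[504.49687691,   0.        , 288.43089004],
       [  0.        , 504.49687691, 203.32767494],
       [  0.        ,   0.        ,   1.        ]]), 'camera_from_world': array([[-0.68248073,  0.73052785, -0.02343306,  0.33514054],
       [-0.42574875, -0.37127849,  0.82516076,  0.19616281],
       [ 0.59410273,  0.57313292,  0.56441173, -1.43690528],
       [ 0.        ,  0.        ,  0.        ,  1.        ]])}
{'intrinsics': array([[502.10284045,   0.        , 284.88410761],
       [  0.        , 502.10284045, 208.72562305],
       [  0.        ,   0.        ,   1.        ]]), 'camera_from_world': array([[ 9.18241964e-04, -9.99869445e-01,  1.61322437e-02,
         5.13010402e-02],
       [ 9.98917664e-01,  1.66734986e-03,  4.64835569e-02,
        -5.83388609e-01],
       [-4.65043864e-02,  1.60721000e-02,  9.98788781e-01,
        -1.19782957e+00],
       [ 0.00000000e+00,  0.00000000e+00,  0.00000000e+00,
         1.00000000e+00]])}
```

View pics/s0.png

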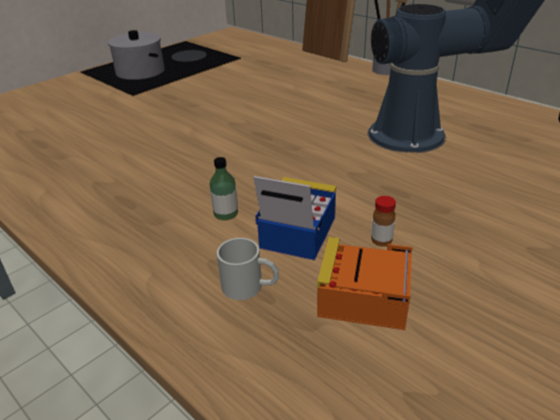

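View pics/t0.png

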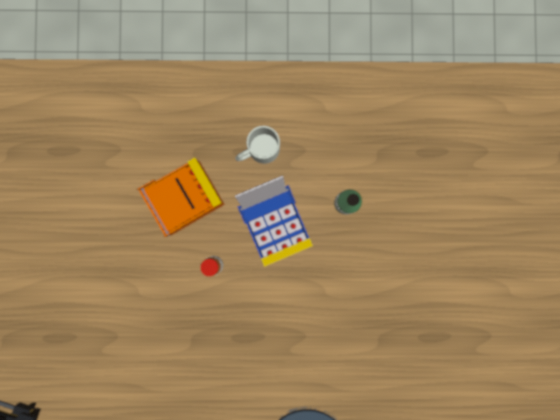

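The scene view shows the blue tub at about (297,215), with its grey-white lid standing and the rib at (281,196). The top view shows it at (275,225), with the yellow lip at (288,253). The mug is at (263,145), the soap at (348,201) and the spice jar at (210,267).

```bash
cat > h.py <<'E'
import numpy as np, cv2
from rig import status, imaging
def pts(name,d,m):
    p=imaging.camera_params(name);K=p["intrinsics"];T=np.linalg.inv(p["camera_from_world"])
    v,u=np.nonzero(m&(d>0));z=d[v,u]
    c=np.c_[(u-K[0,2])/K[0,0]*z,-(v-K[1,2])/K[1,1]*z,-z]
    return c@T[:3,:3].T+T[:3,3]
def hsv(a): return cv2.cvtColor(a,cv2.COLOR_RGB2HSV).astype(int)
E
python3 - <<'E'
from h import *
f=np.load("v0.npz")
for n,i,j in(("top",f["b"],f["e"]),("scene",f["a"],f["d"])):
    H=hsv(i); h,s,v=H[...,0],H[...,1],H[...,2]
    roi=np.zeros(h.shape,bool)
    if n=="top": roi[175:275,228:320]=1
    else: roi[165:260,255:340]=1; roi[238:,318:]=0
    m=roi&(h>22)&(h<33)&(s>180)&(v>120)
    P=pts(n,j,m); P=P[P[:,2]>.07]
    r=cv2.minAreaRect((P[:,:2]*1000).astype(np.float32)); print(n,"lip",len(P),P.mean(0),np.median(P[:,2]),r,cv2.boxPoints(r).round().tolist())
    m=roi&(h>105)&(h<130)&(s>120); P=pts(n,j,m); print("blue",len(P),P.min(0),P.max(0))
    r=cv2.minAreaRect((P[:,:2]*1000).astype(np.float32));print(r)
    m=roi&(s<60)&(v>90); P=pts(n,j,m);P=P[P[:,2]>.09]; print("lid",len(P),P.min(0),P.max(0))
    c=P.mean(0);w=np.linalg.svd(P-c)[2] if len(P)<4000 else 0; print(c,w[2])
    m=roi&(v<50); P=pts(n,j,m); P=P[P[:,2]>.1]; print("rib",len(P),P.mean(0) if len(P) else 0, P.min(0),P.max(0)) if len(P) else 0
E
```

```text
top lip 397 [0.48188392 0.0494349  0.08527478] 0.08537918886304263 ((482.5027160644531, 49.645477294921875), (18.553760528564453, 117.68849182128906), 23.227149963378906) [[451.0, 100.0], [497.0, -8.0], [514.0, -1.0], [468.0, 107.0]]
blue 935 [ 0.47915145  0.00903986 -0.0006345 ] [0.63019355 0.15352251 0.08476422]
((554.6724853515625, 79.05823516845703), (107.54483795166016, 122.63179016113281), 26.57291030883789)
lid 698 [0.58528161 0.05310115 0.09002565] [0.64396457 0.15852534 0.18646761]
[0.61453081 0.10633139 0.14372229] [-0.89961955 -0.38475709  0.20651065]
scene lip 164 [0.47470631 0.0637481  0.08378649] 0.08369394076906511 ((481.1956787109375, 50.475765228271484), (19.974594116210938, 117.09490966796875), 21.273794174194336) [[451.0, 101.0], [493.0, -8.0], [512.0, -0.0], [469.0, 109.0]]
blue 2259 [4.53493213e-01 4.11340577e-02 4.19159973e-04] [0.63418542 0.16341332 0.08370196]
((544.0084228515625, 75.03402709960938), (154.0864715576172, 126.44680786132812), 24.590110778808594)
lid 1649 [0.5844414  0.05301325 0.0900015 ] [0.64379106 0.15884816 0.18265708]
[0.61414551 0.10848518 0.13673886] [-0.90159232 -0.38534743  0.19656715]
rib 187 [0.62324833 0.11131145 0.15098972] [0.60410802 0.07343348 0.14645936] [0.64100553 0.14627947 0.15436941]
```

Request:
arm_command:
  deltas: [-1,-0.03,-0.015,0,0,-1,-0.04,-0.02,0,0,-1,-0.04,-0.02,0,0,-1,-0.04,-0.02,0,0,-1,-0.04,-0.02,0,0,-1,-0.04,-0.02,0,0,-1,-0.04,-0.02,0,0,-1,-0.04,-0.02,0,0,-1,-0.04,-0.02,0,0,-1,-0.04,-0.02,0,0,-1,-0.04,-0.02,0,0,-1,-0.04,-0.02,0,0]
  newtons: 20

```text
time: 1.6
position: [0.5711, 0.2167, 0.2221]
tool_rot: [0.163, 0.987, -0.0, -0.0]
ft_force: [0.0, 0.2, 0.0]
grip_width: 0.0006
grip_force: 0.0
```

Request:
arm_command:
  deltas: [-1,-0.04,-0.02,0,0,-1,-0.04,-0.02,0,0,-1,-0.03,-0.02,0,0,-1,0,0,0,-0.146,-1,0,0,0,-0.146,-1,0,0,0,-0.146,-1,0,0,0,-0.146,-1,0,0,0,-0.146,-1,0,0,0,0]

```text
time: 2.72
position: [0.655, 0.1257, 0.222]
tool_rot: [-0.199, 0.98, 0.0, -0.001]
ft_force: [0.3, -0.1, -0.1]
grip_width: 0.0006
grip_force: 0.0
```

```bash
cat >> h.py <<'E'
C=np.array([.543,.0755]);Y=np.radians(23.1);U=np.array([np.cos(Y),np.sin(Y)]);V=np.array([-U[1],U[0]])
def box(P): P=np.atleast_2d(P);return np.c_[(P[:,:2]-C)@U,(P[:,:2]-C)@V,P[:,2]]
E
python3 - <<'E'
from h import *
print(box(status.get_obs()["position"]))
a,d=imaging.camera("wrist"); cv2.imwrite("pics/w1.png",a[...,::-1]); np.savez("v1.npz",a=a,d=d)
f=np.load("v0.npz")
for n,i,j in(("top",f["b"],f["e"]),("scene",f["a"],f["d"]),("wrist",a,d)):
    H=hsv(i);h,s,v=H[...,0],H[...,1],H[...,2]
    B=box(pts(n,j,np.ones(h.shape,bool))); full=np.full(h.shape+(3,),9.);full[j>0]=B
    near=(abs(full[...,1])<.045)&(abs(full[...,0])<.13)
    L=full[near&(full[...,0]>.04)&(full[...,2]>.095)&(full[...,2]<.175)&(s<60)&(v>90)]
    if len(L)>20:
        k=np.polyfit(L[:,2],L[:,0],1);print(n,len(L),"lid x at z=.072",np.polyval(k,.072),"theta",np.pi/2+np.arctan(k[0]),"yaw err",np.polyfit(L[:,1],L[:,0]-k[0]*L[:,2],1)[0])
    l=full[near&(full[...,0]<-.03)&(full[...,2]>.075)&(h>22)&(h<33)&(s>180)]
    if len(l)>20: print("lip x",np.percentile(l[:,0],[3,97]),"z",np.median(l[:,2]))
E
```

```text
[[0.12266748 0.00223776 0.22197807]]
top 445 lid x at z=.072 0.06314023009552669 theta 1.7716419227723341 yaw err -0.0008345939957777327
lip x [-0.07451814 -0.05826035] z 0.08546137167322021
scene 1083 lid x at z=.072 0.06524791189459567 theta 1.771932308854369 yaw err 0.0005175593705811768
lip x [-0.07482791 -0.0575389 ] z 0.08369506788588665
wrist 4676 lid x at z=.072 0.06217344135447268 theta 1.7689209118349853 yaw err 0.0009582959550752558
```

View pics/w1.png

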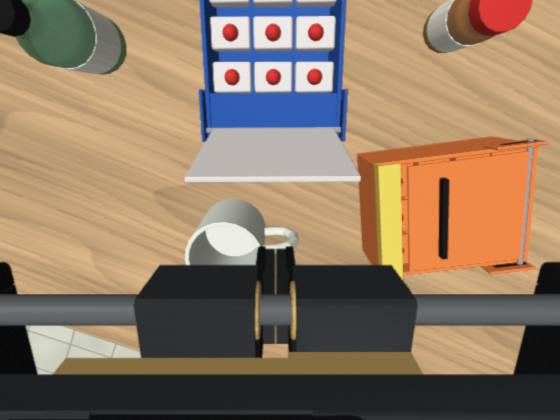

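The wrist view shows the lid's white top edge at about (273,178), square to the shut fingers at (276,260). The lid leans at 1.77 rad and the slide is near 0. Next I descend behind it and start folding.

Request:
arm_command:
  deltas: [-1,0,0,0.02,0,-1,0,0,0.02,0,-1,0,0,0.02,0,-1,0.008,-0.002,0,0,-1,0.008,0,0,0,-1,0.008,0,-0.001,0,-1,0.008,0,-0.001,0,-1,0.008,0,-0.001,0,-1,0.005,0,-0.002,0,-1,0,0,0,0]

```text
time: 4.03
position: [0.6143, 0.1061, 0.1678]
tool_rot: [-0.2, 0.98, -0.0, -0.0]
ft_force: [0.3, 0.4, 0.4]
grip_width: 0.0005
grip_force: 0.0
```

Request:
arm_command:
  deltas: [-1,0.008,0,0.001,0,-1,0.008,0,0.001,0,-1,0.009,0,0.001,0,-1,0.008,0,0.003,0,-1,0.008,0,0.003,0,-1,0.007,0,0.003,0,-1,0.007,0,0.005,0,-1,0.007,0,0.005,0,-1,0.006,0,0.005,0,-1,0,0,0,0]

```text
time: 5.28
position: [0.5513, 0.0794, 0.14]
tool_rot: [-0.2, 0.98, 0.0, -0.001]
ft_force: [0.8, 0.3, 0.8]
grip_width: 0.0003
grip_force: 0.3
```

Request:
arm_command:
  deltas: [-1,0.005,0,0.006,0,-1,0.005,0,0.006,0,-1,0.005,0,0.007,0,-1,0.004,0,0.006,0,-1,0.003,0,0.006,0,-1,0,0,0,0]

```text
time: 6.02
position: [0.5314, 0.0711, 0.1089]
tool_rot: [-0.2, 0.98, 0.0, -0.0]
ft_force: [-0.6, 0.3, 1.4]
grip_width: 0.0002
grip_force: 1.1
```

Run:
```python
from h import *
o=status.get_obs();print(box(o["position"]),o["ft_force"])
a,d=imaging.camera("scene"); cv2.imwrite("pics/s2.png",cv2.resize(a[150:270,230:360,::-1],None,fx=5,fy=5))
```

```text
[[-0.01244499  0.00049117  0.1088635 ]] [-0.55824375  0.33060824  1.40319744]
```

View pics/s2.png

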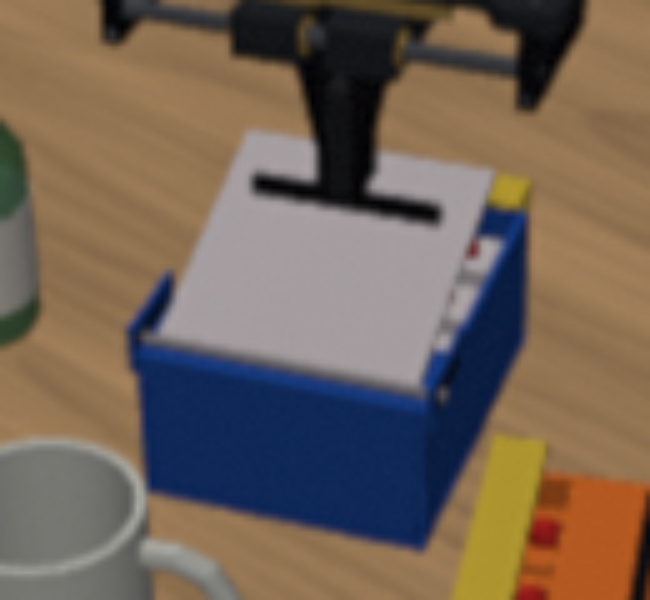

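The crop shows the lid folded to about 20° with the fingertip (345,190) on the rib and the slide still near the hinge end. I'll press it down.

Request:
arm_command:
  deltas: [-1,0,0,0.006,0,-1,0,0,0.006,0,-1,0,0,0.006,0,-1,0,0,0.005,0,-1,0,0,0,0]

```text
time: 6.7
position: [0.5319, 0.0711, 0.086]
tool_rot: [-0.2, 0.98, 0.0, -0.0]
ft_force: [-0.9, -0.8, 2.4]
grip_width: 0.0004
grip_force: 1.0
```

Request:
arm_command:
  deltas: [-1,-0.004,0,0,0,-1,-0.004,0,0,0,-1,-0.004,0,0,0,-1,-0.004,0,0,0,-1,0,0,0,0]

```text
time: 7.32
position: [0.5476, 0.0775, 0.0867]
tool_rot: [-0.2, 0.98, -0.0, 0.001]
ft_force: [0.2, -0.3, 1.6]
grip_width: 0.0002
grip_force: 1.1
```

Request:
arm_command:
  deltas: [-1,0,0,0.004,0,-1,0,0,0.004,0,-1,0,0,0.003,0,-1,0,0,0,0]

```text
time: 7.82
position: [0.5463, 0.0771, 0.0752]
tool_rot: [-0.2, 0.98, 0.0, -0.0]
ft_force: [-1.6, -0.6, 2.2]
grip_width: 0.0006
grip_force: 1.2
```

Run:
```python
from h import *
o=status.get_obs();print(box(o["position"]),o["ft_force"])
a,d=imaging.camera("scene"); cv2.imwrite("pics/s3.png",cv2.resize(a[150:270,230:360,::-1],None,fx=5,fy=5))
```

```text
[[0.00366161 0.00020846 0.07515666]] [-1.57440134 -0.55590631  2.15904094]
```

View pics/s3.png

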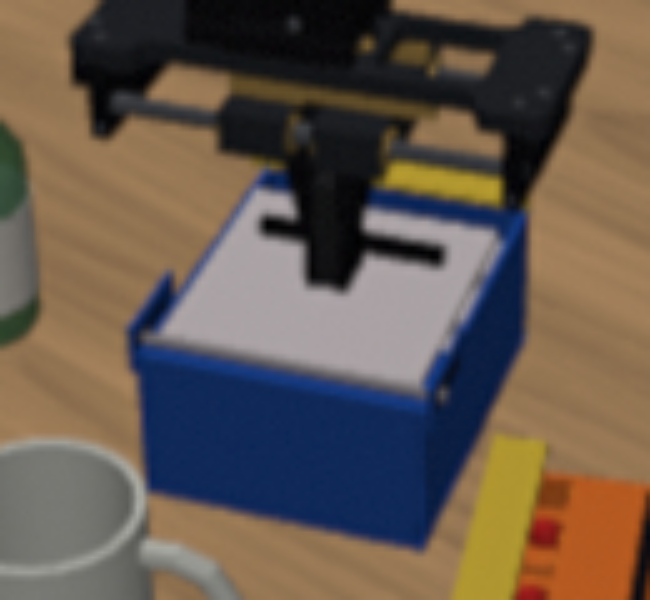

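The fingertip (330,280) is now on the lid's face on the hinge side of the rib, and the lid is nearly flat. I'll press to about 7 N before pushing.

Request:
arm_command:
  deltas: [-1,0,0,0.001,0,-1,0,0,0.001,0,-1,0,0,0.001,0,-1,0,0,0,0]

```text
time: 8.38
position: [0.5463, 0.0771, 0.0733]
tool_rot: [-0.2, 0.98, -0.0, -0.0]
ft_force: [-2.9, -2.1, 9.0]
grip_width: 0.0003
grip_force: 4.7
```

Request:
arm_command:
  deltas: [-1,0.002,0,0,0,-1,0.002,0,0,0,-1,0.002,0,0,0,-1,0.002,0,0,0,-1,0.002,0,0,0,-1,0,0,0,0]

```text
time: 9.12
position: [0.5407, 0.0737, 0.0736]
tool_rot: [-0.199, 0.98, -0.0, 0.004]
ft_force: [3.1, 2.2, 5.8]
grip_width: 0.0005
grip_force: 3.3
```

Request:
arm_command:
  deltas: [-1,0.002,0,0.0005,0,-1,0.002,0,0,0,-1,0.002,0,0,0,-1,0.002,0,0,0,-1,0.002,0,0,0,-1,0,0,0,0]

```text
time: 9.88
position: [0.5318, 0.0698, 0.0734]
tool_rot: [-0.199, 0.98, -0.001, 0.004]
ft_force: [2.9, 2.6, 6.3]
grip_width: 0.0004
grip_force: 4.3
```

Run:
```python
from h import *
o=status.get_obs();print(box(o["position"]),o["ft_force"])
a,d=imaging.camera("scene"); cv2.imwrite("pics/s4.png",cv2.resize(a[150:270,230:360,::-1],None,fx=5,fy=5))
```

```text
[[-0.01253556 -0.00084694  0.07342225]] [2.91531331 2.55357219 6.29287409]
```

View pics/s4.png

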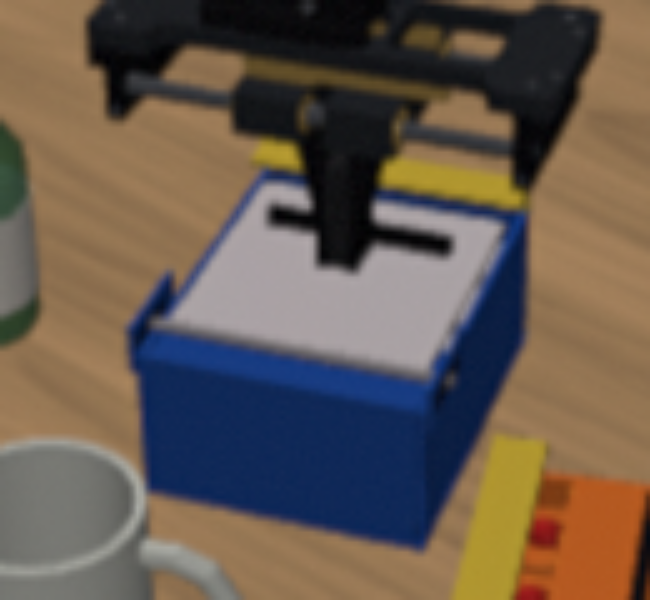

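The lid has slid about 11 mm, its edge is just short of the lip, and the tub hasn't moved. I'll keep pushing.

Request:
arm_command:
  deltas: [-1,0.002,0,0.0005,0,-1,0.002,0,0,0,-1,0.002,0,0,0,-1,0.002,0,0,0,-1,0,0,0,0]

```text
time: 10.55
position: [0.5247, 0.0667, 0.0731]
tool_rot: [-0.199, 0.98, -0.001, 0.004]
ft_force: [2.3, 3.1, 9.2]
grip_width: 0.0007
grip_force: 5.0
```

Request:
arm_command:
  deltas: [-1,0.001,0,0,0,-1,0.001,0,0,0,-1,0.001,0,0,0,-1,0.001,0,0,0,-1,0,0,0,0]

```text
time: 11.18
position: [0.5211, 0.0652, 0.0731]
tool_rot: [-0.199, 0.98, -0.001, 0.005]
ft_force: [2.9, 1.8, 9.1]
grip_width: 0.0003
grip_force: 5.0
```

Request:
arm_command:
  deltas: [-1,0.001,0,0,0,-1,0.001,0,0,0,-1,0,0,0,0]

```text
time: 11.55
position: [0.5203, 0.0646, 0.0732]
tool_rot: [-0.199, 0.98, -0.001, 0.006]
ft_force: [4.6, 4.3, 7.0]
grip_width: 0.0004
grip_force: 5.0
```

Request:
arm_command:
  deltas: [-1,0.001,0,0,0,-1,0,0,0,0]

```text
time: 11.8
position: [0.5203, 0.0645, 0.0733]
tool_rot: [-0.199, 0.98, -0.001, 0.007]
ft_force: [6.1, 5.5, 7.7]
grip_width: 0.0005
grip_force: 5.6
```

The force climbed with no further motion, so the lid is at its end stop. I'll relax the push and lift straight up.

Request:
arm_command:
  deltas: [-1,-0.002,0,0,0,-1,-0.001,0,-0.002,0,-1,0,0,-0.003,0,-1,0,0,-0.005,0,-1,0,0,-0.01,0,-1,0,0,-0.03,0,-1,0,0,-0.04,0,-1,-0.01,0,-0.04,0,-1,0,0,-0.03,0,-1,0,0,0,0,-1,0,0,0,0]

```text
time: 13.18
position: [0.5246, 0.0687, 0.2301]
tool_rot: [-0.2, 0.98, 0.001, -0.002]
ft_force: [-0.6, -0.4, 0.5]
grip_width: 0.0007
grip_force: 0.0
```

Run:
```python
from h import *
o=status.get_obs();print(box(o["position"]),o["ft_force"],o["time"])
a,d=imaging.camera("scene"); w,dw=imaging.camera("wrist"); b,e=imaging.camera("top")
cv2.imwrite("pics/s5.png",np.hstack([cv2.resize(a[150:270,230:360,::-1],(390,360)),cv2.resize(w[...,::-1],(400,360))]))
for n,i,j in(("scene",a,d),("wrist",w,dw),("top",b,e)):
    H=hsv(i);h,s,v=H[...,0],H[...,1],H[...,2];B=box(pts(n,j,np.ones(h.shape,bool)));F=np.full(h.shape+(3,),9.);F[j>0]=B
    near=(abs(F[...,1])<.035)&(abs(F[...,0])<.09)&(F[...,2]>.06)&(F[...,2]<.11)
    for nm,m in(("lid",(s<60)&(v>90)),("rib",v<50),("lip",(h>22)&(h<33)&(s>170))):
        q=F[near&m]
        if len(q)>10:print(n,nm,len(q),np.percentile(q[:,0],[2,98]),np.median(q[:,2]),np.polyfit(q[:,0],q[:,2],1)[0])
```

```text
[[-0.01964376  0.00097066  0.23014792]] [-0.60003546 -0.36292798  0.46311935] 13.175
scene lid 929 [-0.05737164  0.04234782] 0.07616620583999822 -0.06197569033791244
scene rib 92 [-0.04056254 -0.03426395] 0.0848956613712703 0.42780831069046305
scene lip 155 [-0.07756993 -0.05723472] 0.08395244530639112 0.03306412069011891
wrist lid 6328 [-0.05434349  0.03947944] 0.07724628939752445 -0.05884222570107443
wrist rib 460 [-0.04108181 -0.03628158] 0.08782334844197684 0.12287045907614713
top lid 25 [0.03854358 0.07424672] 0.07349469039796674 -0.1291678828628569
```

View pics/s5.png

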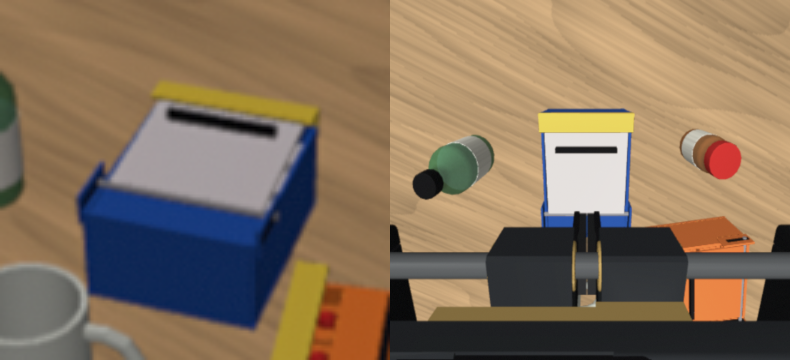

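The lid is shut: the rib centre is at box x of about -38 mm (full slide gives -37), and the lid rests at 0.06 rad under the lip (585,122 in the right half). Nothing else has moved and the hand is clear.

```bash
python3 -c "
from rig import order; print(order.hand_in())"
```

```text
the job is handed in; nothing more can be done
None
```

The blue tub is shut and handed in at about 13 s: the lid is folded flat, slid to its stop under the yellow lip and resting at about 0.06 rad. The tub and the other items stayed put, and the hand is clear.

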